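# Load a reagent cartridge into the analyser and shut its drawer

### The arm

A 6-joint arm with a two-finger parallel gripper is mounted at the origin on the work surface. World frame = base frame: x ahead of the robot, y to its left, z up, the work surface at z = 0. Lengths are in mm, angles in rad, forces in N, time in s.
With the tool pointing down it reaches from about 350 to 775 mm from the base axis. Payload 7.3 kg.
Tool frame: the origin (TCP) lies at the centre of the arm's flange, where the gripper is bolted on; the fingertips stand 178 mm ahead of it and the grasp point (between the pads) lies 159 mm ahead of it; z points along the fingers, y is the direction in which the jaws open and shut (so a half turn about z gives the same grasp; the last joint's range is limited). The gripper opens to 92 mm and grips with 3 to 60 N. Pads are 19 mm wide; open, the fingers measure 130 mm over their backs; the gripper's body (75 mm by 190 mm) begins 47 mm behind the grasp point.
Start: joints at [1.161, 0.342, 1.524, -0, 1.275, -0.146], TCP at [136.872, 506.847, 404.741] pointing down, gripper open.
Joint ranges: [-2.53, 2.53], [-0.77, 2.02], [0.04, 2.7], [-1, 4.14], [0.28, 2.66], [-3.11, 3.11]. Speed limits (rad/s): [2.57, 2.57, 3.14, 3.14, 3.14, 3.14].

### API

Orientations are given as [roll, pitch, yaw] about the fixed x, y, z axes, in that order (R = Rz(yaw) Ry(pitch) Rx(roll)).
In Python, from plant import get_obs, capture, close_job gives the robot as it stands. The module is installed in compiled form; this text tells all that it offers.
- The arm moves only by the shell command python3 -m pendant 'ROWS'. ROWS is JSON, a list of rows, each a list of 3 entries, a list of its own where there are three numbers: the shift along the tool's x, y, z in m, then the turn, a rotation vector about the tool's x, y, z in rad, then the finger opening in m, from 0 to 0.0918. In form: [[[tx, ty, tz], [wx, wy, wz], fingers], ...]. A call has 1 to 10 rows; each row is the pose to reach, as a shift and turn from the pose commanded when the call began, along the tool's axes at that moment; what a row does not reach only later rows make up. A row lasts 1/12 s, in which the tool goes at most 41.7 mm and 7.16 degrees, less where a joint would pass 70% of its speed; a pose out of reach is approached as far as the arm can. A call with a gripper value outside its range is refused whole. The fingers move at their own pace and stop on an object; the grip force is fixed at half the most. Time passes only in rows, so rows that repeat a pose let the fingers close. It gives the time, the measured TCP pose, the force and the opening at its end, in the units of the state.
- get_obs(): the state, without advancing time (a new reading comes with each control period).
- capture(name): name is "scene" or "top" or "wrist"; returns a dict with "color" (384x512x3 uint8, red, green, blue), "mtx" (3x3 intrinsics, pixels), "rvec" (rotation vector, rad) and "tvec" (3), from world to camera coordinates, as OpenCV has them. Camera axes: x right, y down, z forward; pixel columns grow to the right and rows downward; lengths in mm; the calibration is good to about 2 mm. A picture is of the moment at which its call begins. There is no depth.
- close_job(): hands the job in, once; it reports no verdict.
The state is a dict: "time": time; "joint_positions": joint angles; "dq": joint speeds; "tau": joint torques, N m; "tool_pos": TCP position; "tcp_rot": TCP orientation; "contact_force": force on the tool from outside, world axes, zero at the start; "moment": the same for the moment, N m; "grip_width": finger opening in mm.
Only numpy, scipy, OpenCV 4.12 (cv2) and the standard library are available. Lean on these libraries where they do the work, as an engineer would, in place of code of your own. Each camera call takes 0.05 s, during which the arm holds its last target. There are 200 camera calls.

### The job

The analyser's drawer has been left ajar. Pull it out to its stop by the steel bar, put the oblong reagent cartridge down flat in the drawer's rectangular bay, then push the drawer fully home until it clicks shut, without slamming it. Leave the round reagent pot and the other things on the bench where they are.

Things in the scene. Friction and masses are not known exactly. Their poses are not given: they have to be found in the camera images.
- drawer (a joint): how far the drawer is out, m: 0 = fully home, 0.16 = out to its stop. It slides level out along the -x of hood_edge. Resistance about 1 to 2 N; from 14 to 5 mm before home a spring catch resists with about 3 N more, then it snaps in over the last 4 mm and holds the drawer at 0
- hood_edge (a point): middle of the lower front edge of the hood of the cream bench analyser (fixed, 310 mm wide, 285 high), 170 mm above the bench; x points level from the analyser's front to its back, y along the edge, z up. The hood is 85 mm high and juts out 75 mm over the front of the lower housing (at x = +75 mm), where the drawer is: at the shut drawer a gripper must lean back to clear it
- pull_bar (a point): middle of the drawer's steel bar handle: 11 mm thick, 110 mm long along y, 72 mm above the bench, a post 47 mm either side of the middle. Axes as hood_edge's; moves with the drawer. The front panel's face is at x = +45 mm from here; panel 172 wide, 12 thick, top 95 mm above the bench. Drawer home: the bar is at x = +18 mm from hood_edge, under the hood
- bay (a point): centre of the floor of the drawer's rectangular bay, 26 mm above the bench; axes as hood_edge's; moves with the drawer. Bay 70 (x) by 54 mm (y) between ribs 8 high, 5 thick. Front panel's inner face at x = -38 mm from here, pull_bar at (-95, +35, +46) mm. The round well beside it at y = +75 mm is not used. Drawer side walls reach 60 mm above the bench
- cartridge: oblong white plastic reagent cartridge, loose, about 130 g: block 60 (x) by 44 (y) by 28 mm high with an upright grip fin in the middle of its top, 36 long (x), 12 thick (y), 28 high, so 56 mm in all. Origin: centre of its underside, z up. Either way round fits the bay, its long side along the bay's x
- pot: round white plastic reagent pot, 48 mm across, 28 high, with a fin 30 by 12 by 28 mm on top; to be left alone. Origin: centre of its underside
- spray: white bottle, 60 mm across, 150 high, bystander; origin under its centre
- jar: small clear jar with a white cap, 56 mm across, 60 high, bystander; origin under its centre
- dish: flat clear round dish, 84 mm across, 14 high, bystander; origin under its centre
- slides: small cardboard slide box, 78 by 30 by 22 mm, bystander; origin under its centre
- marker: grey marker pen lying flat, 125 by 13 by 13 mm along its x, bystander; origin under its centre
Things that resemble listed ones, but are neither listed nor needed, are in the scene too. Leave any blue or orange look-alike of the cartridge alone.

How it is judged (in metres and radians):
On the way, in this order (a step that is already met when the one before it is completed fails the run):
1. the drawer is pulled out (at least 145 of its 160 mm) (value of joint drawer above 0.145 m), for 0.1 s.
2. the cartridge stands flat in the bay, let go, with the drawer still open (at least 90 mm) (value of joint drawer above 0.09 m and x of cartridge in the frame of bay between -0.008 and 0.008 m and y of cartridge in the frame of bay between -0.008 and 0.008 m and z of cartridge in the frame of bay below 0.004 m and angle between cartridge's own z axis and vertical below 0.08 rad and contact force between cartridge and the fingers below 0.05 N), for 0.2 s.
At the end, for the whole second after the job is handed in: the drawer is home at its catch (within 2.5 mm) and at rest, with the cartridge at rest flat on the floor of the rectangular bay (within 8 mm of its centre, 4 mm of its floor, 0.08 rad of upright and 0.25 rad of the bay's long axis) (value of joint drawer below 0.0025 m and velocity of joint drawer between -0.005 and 0.005 m/s and x of cartridge in the frame of bay between -0.008 and 0.008 m and y of cartridge in the frame of bay between -0.008 and 0.008 m and z of cartridge in the frame of bay below 0.004 m and angle between cartridge's own z axis and vertical below 0.08 rad and angle between the x axis of cartridge and the x axis of bay, either way round below 0.25 rad and linear speed of cartridge below 0.01 m/s); the robot touches nothing.
It fails at once if the drawer is slammed (it moves inwards faster than 0.4 m/s) (velocity of joint drawer below -0.4 m/s).
It fails at once if the pot or another bystander is moved more than 30 mm or the bottle or jar is knocked over (distance of any of pot, spray, jar, dish, slides, marker from where it was at the start of the episode above 0.03 m or angle between any of spray, jar, pot's own z axis and vertical above 0.5 rad).
It also fails if it takes over 72 s, if anything falls off the work surface, if the arm or the gripper's body presses on something with over 40 N, if the wrist force passes 120 N, or if a joint passes its speed limit or range.

## Working session

There is one attempt and no reset: what is moved stays moved. The work goes in short steps, Python scripts to look and compute and a shell command to move; the robot and the scene stay as the last step left them, time stands still between calls to the robot, and variables do not carry over. Pictures are saved under pics/ and viewed, about 8 in all and at most 12, crops included, and the job is handed in when it is done.

```bash
mkdir -p pics; cat > h.py <<'E'
import numpy as np,cv2
from plant import get_obs,capture
from scipy.spatial.transform import Rotation as Ro
def snap(n,f):
    c=capture(n); cv2.imwrite('pics/'+f+'.png',c['color'][:,:,::-1]); np.savez('pics/'+f+'.npz',**c); return c
def load(f): return dict(np.load('pics/'+f+'.npz'))
def ray(c,u,v):
    R=cv2.Rodrigues(c['rvec'])[0]; o=-R.T@c['tvec'].ravel()
    d=R.T@np.linalg.inv(c['mtx'])@[u,v,1.]; return o,d/np.linalg.norm(d)
def plane(c,u,v,z):
    o,d=ray(c,u,v); return (o+d*(z-o[2])/d[2]).round(1)
def tri(p):
    A=0;b=0
    for c,u,v in p:
        o,d=ray(c,u,v);P=np.eye(3)-np.outer(d,d);A=A+P;b=b+P@o
    return np.linalg.solve(A,b).round(1)
def proj(c,P): return cv2.projectPoints(np.float64([P]),c['rvec'],c['tvec'],c['mtx'],None)[0].ravel().round(1)
def go(P,rpy): # world TCP target -> tool-frame shift (m), rotvec
    o=get_obs();R=Ro.from_euler('xyz',o['tcp_rot']);T=Ro.from_euler('xyz',rpy)
    print((R.inv().apply(np.array(P)-o['tool_pos'])/1000).round(4),(R.inv()*T).as_rotvec().round(4))
E
python3 - <<'E'
from h import *
a=snap('scene','s0');b=snap('top','t0');w=snap('wrist','w0')
for c in (a,b,w): print(ray(c,256,192)[0].round(), ray(c,256,192)[1].round(2),c['mtx'][0,0])
cv2.imwrite('pics/st0.png',cv2.resize(np.hstack([a['color'],b['color']])[:,:,::-1],None,fx=.78,fy=.78))
print(get_obs())
E
```

```text
[1562.  310. 1065.] [-0.72 -0.23 -0.66] 450.36922994085677
[ 265.    5. 1353.] [ 0.19 -0.01 -0.98] 481.9865371305599
[ 73. 524. 384.] [ 0.23 -0.06 -0.97] 292.0479567536713
{'time': 0.15, 'joint_positions': array([ 1.16101675e+00,  3.42554027e-01,  1.52479401e+00, -2.29911613e-05,
        1.27537481e+00, -1.45977359e-01]), 'dq': array([-0.00175037, -0.00171699, -0.00365752, -0.00061986,  0.00092523,
        0.00049612]), 'tau': array([ 1.88944643e-03, -4.31468153e+01, -2.44354856e+01,  7.18192826e-02,
        5.35571098e-02, -1.08401302e-04]), 'tool_pos': array([136.82614956, 506.75556541, 404.21023194]), 'tcp_rot': array([-3.14047128e+00, -1.42643503e-04,  2.87779706e+00]), 'contact_force': array([-0.54722958, -0.15003789,  0.26244148]), 'moment': array([-0.00197749,  0.04795042, -0.0052351 ]), 'grip_width': 91.84730406418075}
```

View pics/s0.png

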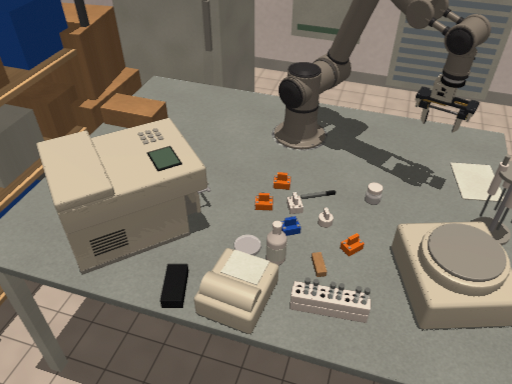

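View pics/t0.png

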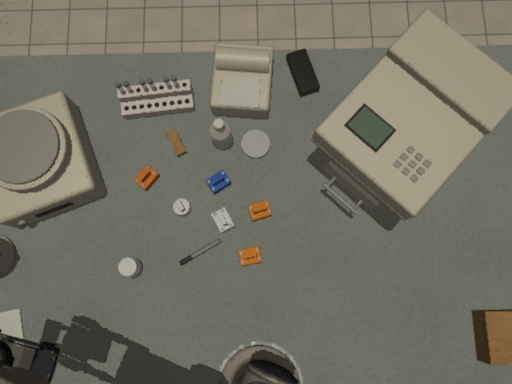

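s0 and t0: the analyser is on the right in the top view, with its bar at about (342,197). The white oblong cartridge is at about (223,220) in the top view and (295,203) in the scene view. Things it could be mistaken for: the round white pot (181,207), blue block (218,182), orange blocks (147,178), (260,211), (250,256) and the white-capped jar (128,267). The white oblong one fits the description. I'll check it in one close crop.

```bash
python3 - <<'E'
from h import *
a=load('s0');b=load('t0')
A=cv2.resize(b['color'][150:282,160:400],None,fx=3.3,fy=3.3,interpolation=2)[:,:,::-1]
cv2.imwrite('pics/crop1.png',A)
for n,u,v,z in [('cart',223,220,28),('pot',181,207,28),('bar',342,197,72),('marker',200,251,10),('or1',260,211,28),('or2',250,256,28),('blue',218,182,28),('dish',256,144,10)]: print(n,plane(b,u,v,z))
hsv=cv2.cvtColor(b['color'],cv2.COLOR_RGB2HSV)
m=((hsv[...,2]>150)&(hsv[...,1]<40)).astype(np.uint8)
n,l,s,ce=cv2.connectedComponentsWithStats(m[195:240,165:240])
for i in range(1,n):
  if s[i,4]>30:
    pts=np.argwhere(l==i)[:,::-1].astype(np.float32)+[165,195]
    print(s[i],ce[i]+[165,195],cv2.minAreaRect(pts.astype(np.float32)))
E
```

```text
cart [441.2  88.7  28. ]
pot [480.3 205.3  28. ]
bar [ 490.7 -235.8   72. ]
marker [358.7 154.4  10. ]
or1 [464.1 -14.3  28. ]
or2 [340.9  16.1  28. ]
blue [549.1 101.8  28. ]
dish [663.   -7.8  10. ]
[  8   3  16  17 181] [180.43646409 205.86740331] ((180.5, 206.0), (16.0, 15.0), 90.0)
[ 46  13  23  24 281] [222.09608541 219.28469751] ((222.2000274658203, 219.4000244140625), (20.57182502746582, 15.20526123046875), 63.43495178222656)
```

View pics/crop1.png

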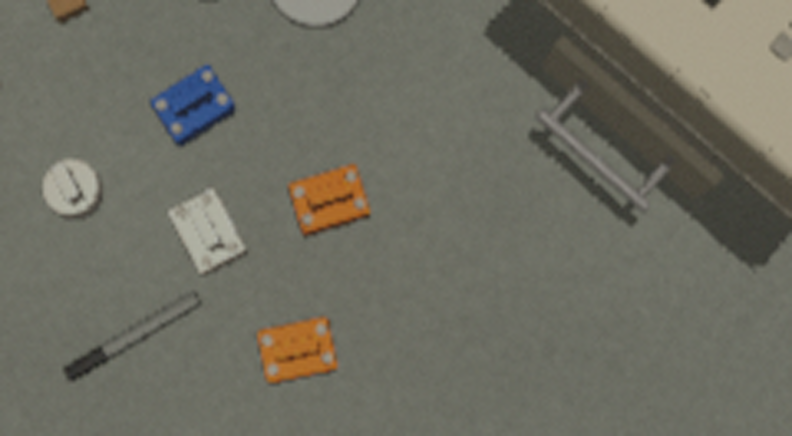

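Crop: the white oblong block with a fin is at crop (207,231), and the pot is round at (71,187), so the choice is confirmed. The bar runs from (543,116) to (643,207).

```bash
python3 - <<'E'
from h import *
b=load('t0')
f=lambda x,y,z:plane(b,160+x/3.3,150+y/3.3,z)
e1,e2=f(543,116,77),f(643,207,77)
d=e2-e1; print('bar',e1,e2,np.linalg.norm(d),(e1+e2)/2,'dir',np.arctan2(d[1],d[0]))
for z in (170,255,285):
  h=f(570,0,z),f(790,205,z); k=h[1]-h[0]; print('hood',z,*h,np.arctan2(k[1],k[0]))
p,q=f(565,40,95),f(718,178,95); k=q-p; print('panel',p,q,np.linalg.norm(k),np.arctan2(k[1],k[0]))
# hood edge line in bar axes
h=f(570,0,255);k=f(790,205,255)-h
n=np.array([-d[1],d[0]])/np.linalg.norm(d[:2]); print('n',n,'hood ahead of bar',(h-e1)[:2]@n,'panel ahead',(p-e1)[:2]@n)
# cartridge edges at z=28: long side
c=[f(*x,28) for x in [(170,210),(212,188),(246,247),(205,272)]]
print(c,'ctr',sum(c)/4,[np.linalg.norm(c[i]-c[i-1]) for i in range(4)])
for i in (2,): k=c[2]-c[1];print('long dir',np.arctan2(k[1],k[0]));k=c[3]-c[0];print(np.arctan2(k[1],k[0]))
E
```

```text
bar [ 523.3 -189.6   77. ] [ 446.4 -266.6   77. ] 108.8237565975371 [ 484.85 -228.1    77.  ] dir -2.355544717704193
hood 170 [ 595.2 -200.9  170. ] [ 432.2 -357.1  170. ] -2.3774945265375362
hood 255 [ 571.4 -186.1  255. ] [ 420.2 -331.   255. ] -2.377467876216406
hood 285 [ 563.1 -180.9  285. ] [ 415.9 -321.8  285. ] -2.3780584127979405
panel [ 582.5 -208.1   95. ] [ 465.9 -324.3   95. ] 164.61470165206998 -2.357912701559899
n [ 0.70756609 -0.70664717] hood ahead of bar 31.56066384201383 panel ahead 54.960885260740646
[array([459.7, 120.4,  28. ]), array([477.6,  84.9,  28. ]), array([427.1,  57. ,  28. ]), array([406.9,  91.5,  28. ])] ctr [442.825  88.45   28.   ] [np.float64(60.191776847007944), np.float64(39.75751501288783), np.float64(57.69454046961463), np.float64(39.97861928581328)]
long dir -2.6368510471901843
-2.64078743387198
```

```bash
cat >> h.py <<'E'
def fr(yaw,th):  # rotation: tool z leans forward along heading yaw, th below level; tool x = -heading when th=90
    h=np.array([np.cos(yaw),np.sin(yaw),0]);y=np.array([-h[1],h[0],0]);z=np.cos(th)*h-np.sin(th)*np.array([0,0,1])
    return Ro.from_matrix(np.c_[np.cross(y,z),y,z])
def tipgo(tip,R,back=0):  # fingertip target (mm)
    o=get_obs();C=Ro.from_euler('xyz',o['tcp_rot']);P=np.array(tip)-R.apply([0,0,178+back])
    print('TCP',P.round(1),'shift',(C.inv().apply(P-o['tool_pos'])/1000).round(4),'turn',(C.inv()*R).as_rotvec().round(4))
HY=-0.787
def hood(x,y): return np.array([np.cos(HY)*x-np.sin(HY)*y,np.sin(HY)*x+np.cos(HY)*y,0])
E
python3 - <<'E'
from h import *
bar=np.array([484.9,-228.1,72])
R=fr(HY,np.radians(60)); print(R.as_euler('xyz'))
tip=bar+hood(29,0)-[0,0,12]; tipgo(tip,R,0);tipgo(tip,R,130)
E
```

```text
[3.14159265 0.52359878 2.35459265]
TCP [ 442.5 -185.6  214.2] shift [-0.4757 -0.5885  0.1906] turn [ 0.1358 -0.5113  0.5114]
TCP [ 396.7 -139.6  326.7] shift [-0.4194 -0.5561  0.078 ] turn [ 0.1358 -0.5113  0.5114]
```

```bash
python3 -m pendant '[[[-0.33,-0.22,0],[0,0,0],0],[[-0.33,-0.22,0],[0,0,0],0],[[-0.33,-0.22,0],[0,0,0],0],[[-0.33,-0.22,0],[0,0,0],0],[[-0.33,-0.22,0],[0,0,0],0],[[-0.33,-0.22,0],[0,0,0],0],[[-0.33,-0.22,0],[0,0,0],0],[[-0.33,-0.22,0],[0,0,0],0],[[-0.33,-0.22,0],[0,0,0],0],[[-0.33,-0.22,0],[0,0,0],0]]'
python3 -m pendant '[[[-0.0894,-0.3361,0.078],[0.1358,-0.5113,0.5114],0],[[-0.0894,-0.3361,0.078],[0.1358,-0.5113,0.5114],0],[[-0.0894,-0.3361,0.078],[0.1358,-0.5113,0.5114],0],[[-0.0894,-0.3361,0.078],[0.1358,-0.5113,0.5114],0],[[-0.0894,-0.3361,0.078],[0.1358,-0.5113,0.5114],0],[[-0.0894,-0.3361,0.078],[0.1358,-0.5113,0.5114],0],[[-0.0894,-0.3361,0.078],[0.1358,-0.5113,0.5114],0],[[-0.0894,-0.3361,0.078],[0.1358,-0.5113,0.5114],0],[[-0.0894,-0.3361,0.078],[0.1358,-0.5113,0.5114],0],[[-0.0894,-0.3361,0.078],[0.1358,-0.5113,0.5114],0]]'
python3 - <<'E'
from h import *
snap('wrist','w1')
bar=np.array([484.9,-228.1,72])
R=fr(HY,np.radians(60)); tip=bar+hood(29,0)-[0,0,12]; tipgo(tip,R,130)
w=load('w1')
for p in (bar,bar+hood(0,55),bar+hood(0,-55)): print(proj(w,p))
E
```

```text
time: 0.98
tool_pos: [400.2, 205.4, 404.7]
tcp_rot: [-3.141, 0.001, 2.875]
contact_force: [1.1, 0.8, 1.4]
grip_width: 29.7
time: 1.82
tool_pos: [396.4, -142.9, 325.7]
tcp_rot: [3.141, 0.522, 2.349]
contact_force: [-0.6, 0.9, 0.2]
grip_width: 0.3
TCP [ 396.7 -139.6  326.7] shift [ 0.0005  0.0015 -0.0011] turn [-0.0017 -0.002  -0.0045]
[258.1 172.3]
[318.7 172.1]
[197.5 172.5]
```

View pics/w1.png

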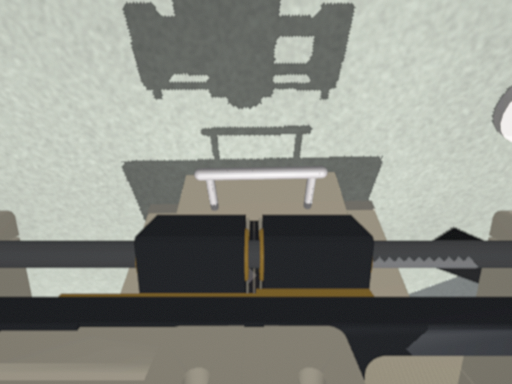

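w1: the bar runs from (195,174) to (327,173), with its middle at (261,174). The prediction was (258,172), so they agree to about 2 mm, and the fingers are closed. Going in along the tool axis.

```bash
python3 -m pendant '[[[0,0.003,0.02],[0,0,0],0],[[0,0.003,0.04],[0,0,0],0],[[-0.001,0.003,0.06],[0,0,0],0],[[-0.001,0.003,0.075],[0,0,0],0],[[-0.001,0.003,0.09],[0,0,0],0],[[-0.001,0.003,0.1],[0,0,0],0],[[-0.001,0.003,0.11],[0,0,0],0],[[-0.001,0.003,0.12],[0,0,0],0],[[-0.001,0.003,0.128],[0,0,0],0],[[-0.001,0.003,0.128],[0,0,0],0]]'
python3 - <<'E'
from h import *
a=snap('scene','s1')
bar=np.array([484.9,-228.1,72]);R=fr(HY,np.radians(60)); 
o=get_obs();C=Ro.from_euler('xyz',o['tcp_rot'])
t=o['tool_pos']+C.apply([0,0,178]);H=Ro.from_euler('z',HY);print('tip in bar axes',H.inv().apply(t-bar).round(1),o['joint_positions'].round(2))
print('pull -x 0.11 in tool axes',(C.inv().apply(hood(-110,0))/1000).round(4))
cv2.imwrite('pics/c2.png',cv2.resize(a['color'][90:270,30:270],None,fx=3,fy=3)[:,:,::-1])
E
```

```text
time: 2.7
tool_pos: [461.9, -178.7, 234.5]
tcp_rot: [-3.117, 0.499, 2.354]
contact_force: [-1.0, 0.8, 0.5]
grip_width: 0.6
tip in bar axes [33.5 13.9  6.5] [-0.48  0.45  1.99 -0.65  0.28 -0.66]
pull -x 0.11 in tool axes [ 0.0966 -0.0014 -0.0526]
```

View pics/c2.png

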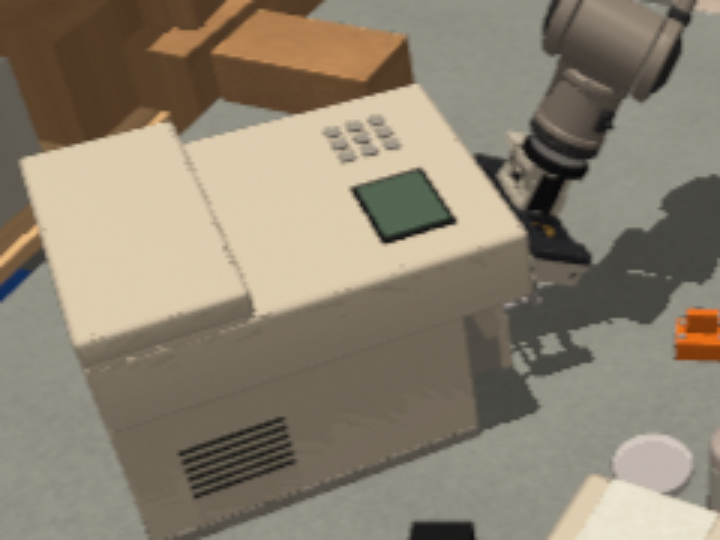

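c2: the arm is at the bar in front of the hood without contact. The tip stopped short because joint 5 is at its 0.28 limit. I'll back out, use a steeper lean of 68° and go in again.

```bash
python3 -m pendant '[[[0,0,-0.03],[0,0,0],0],[[0,0,-0.06],[0,0,0],0],[[0,0,-0.09],[0,0,0],0],[[0,0,-0.09],[0,0,0],0],[[0,0,-0.09],[0,0,0],0]]'
python3 - <<'E'
from h import *
bar=np.array([484.9,-228.1,72])+hood(1,2)
R=fr(HY,np.radians(68)); tip=bar+hood(26,0)-[0,0,12]; tipgo(tip,R,70);tipgo(tip,R,0); print(get_obs()['joint_positions'].round(2))
E
```

```text
time: 3.17
tool_pos: [432.1, -146.2, 315.9]
tcp_rot: [-3.119, 0.503, 2.353]
contact_force: [1.0, -0.3, -1.2]
grip_width: 0.5
TCP [ 439.8 -180.   289.9] shift [-0.0133 -0.0176  0.0373] turn [-0.0231  0.1191 -0.0025]
TCP [ 458.3 -198.6  225. ] shift [-0.0049 -0.016   0.1068] turn [-0.0231  0.1191 -0.0025]
[-0.44  0.25  2.   -0.44  0.46 -0.86]
```

```bash
python3 -m pendant '[[[-0.0133,-0.0176,0.037],[-0.0231,0.1191,-0.0025],0],[[-0.0133,-0.0176,0.037],[-0.0231,0.1191,-0.0025],0],[[-0.0133,-0.0176,0.037],[-0.0231,0.1191,-0.0025],0],[[-0.0133,-0.0176,0.037],[-0.0231,0.1191,-0.0025],0],[[-0.0133,-0.0176,0.037],[-0.0231,0.1191,-0.0025],0]]'
python3 - <<'E'
from h import *
bar=np.array([484.9,-228.1,72])+hood(1,2)
R=fr(HY,np.radians(68)); tip=bar+hood(26,0)-[0,0,12]; tipgo(tip,R,70);tipgo(tip,R,0); print(get_obs()['joint_positions'].round(2))
E
```

```text
time: 3.58
tool_pos: [439.6, -180.2, 287.9]
tcp_rot: [-3.139, 0.38, 2.354]
contact_force: [-0.7, 0.2, 1.0]
grip_width: 0.3
TCP [ 439.8 -180.   289.9] shift [-0.0008  0.0003 -0.0019] turn [-0.0026 -0.0042 -0.0003]
TCP [ 458.3 -198.6  225. ] shift [-0.0011  0.0005  0.0681] turn [-0.0026 -0.0042 -0.0003]
[-0.52  0.33  1.95 -0.21  0.5  -1.14]
```

```bash
python3 -m pendant '[[[-0.001,0,0.012],[0,0,0],0],[[-0.001,0,0.024],[0,0,0],0],[[-0.001,0,0.036],[0,0,0],0],[[-0.001,0,0.048],[0,0,0],0],[[-0.001,0,0.058],[0,0,0],0],[[-0.001,0,0.068],[0,0,0],0],[[-0.001,0,0.068],[0,0,0],0],[[-0.001,0,0.068],[0,0,0],0]]'
cat >> h.py <<'E'
def tipin(ref):
    o=get_obs();C=Ro.from_euler('xyz',o['tcp_rot']);t=o['tool_pos']+C.apply([0,0,178]);H=Ro.from_euler('z',HY)
    print('tip',H.inv().apply(t-ref).round(1),'q',o['joint_positions'].round(2),'F hood',H.inv().apply(o['contact_force']).round(1))
    return C
E
python3 - <<'E'
from h import *
C=tipin(np.array([484.9,-228.1,72])+hood(1,2))
for d in (20,120): print('pull',d,(C.inv().apply(hood(-d,0))/1000).round(4))
E
```

```text
time: 4.25
tool_pos: [458.2, -198.7, 225.3]
tcp_rot: [-3.14, 0.379, 2.355]
contact_force: [-0.2, 0.6, 0.7]
grip_width: 0.6
tip [ 25.3  -0.4 -12. ] q [-0.54  0.48  1.95 -0.27  0.36 -1.08] F hood [-0.5  0.3  0.7]
pull 20 [ 0.0186 -0.     -0.0074]
pull 120 [ 0.1115 -0.     -0.0444]
```

```bash
python3 -m pendant '[[[0.0046,0,-0.0019],[0,0,0],0],[[0.0093,0,-0.0037],[0,0,0],0],[[0.0139,0,-0.0056],[0,0,0],0],[[0.0186,0,-0.0074],[0,0,0],0],[[0.0232,0,-0.0093],[0,0,0],0],[[0.0279,0,-0.0111],[0,0,0],0],[[0.0325,0,-0.013],[0,0,0],0],[[0.0372,0,-0.0148],[0,0,0],0]]'
python3 - <<'E'
from h import *
b0=np.array([484.9,-228.1,72])+hood(1,2)
C=tipin(b0)
for d,th in ((60,75),(90,80),(122,84)): tipgo(b0+hood(25-d,0)-[0,0,12],fr(HY,np.radians(th)))
E
```

```text
time: 4.92
tool_pos: [429.7, -170.2, 225.7]
tcp_rot: [-3.14, 0.381, 2.355]
contact_force: [0.8, -1.4, 1.3]
grip_width: 0.7
tip [-14.9  -0.5 -11.6] q [-0.51  0.43  2.05 -0.34  0.31 -0.99] F hood [ 1.6 -0.4  1.3]
TCP [ 429.8 -170.   231.9] shift [-0.0023  0.0002 -0.0058] turn [-0.0014  0.1187  0.    ]
TCP [ 419.3 -159.5  235.3] shift [ 0.0103  0.0002 -0.0145] turn [-0.0014  0.206  -0.    ]
TCP [ 405.4 -145.5  237. ] shift [ 0.0279  0.0002 -0.0234] turn [-1.400e-03  2.758e-01 -1.000e-04]
```

```bash
python3 -m pendant '[[[-0.001,0,-0.003],[0,0.06,0],0],[[-0.0023,0,-0.0058],[0,0.1187,0],0],[[0.003,0,-0.009],[0,0.155,0],0],[[0.0065,0,-0.012],[0,0.18,0],0],[[0.0103,0,-0.0145],[0,0.206,0],0],[[0.0147,0,-0.0167],[0,0.223,0],0],[[0.019,0,-0.019],[0,0.24,0],0],[[0.0235,0,-0.0212],[0,0.258,0],0],[[0.0279,0,-0.0234],[0,0.2758,0],0],[[0.0279,0,-0.0234],[0,0.2758,0],0]]'
python3 - <<'E'
from h import *
b0=np.array([484.9,-228.1,72])+hood(1,2)
C=tipin(b0); snap('top','t1')
print((C.inv().apply(hood(-10,0))/1000).round(4))
E
```

```text
time: 5.75
tool_pos: [410.7, -150.0, 239.5]
tcp_rot: [3.138, 0.126, 2.355]
contact_force: [19.3, -21.1, -10.8]
grip_width: 0.4
tip [-86.3   1.2  -9.1] q [-0.52  0.39  2.01 -0.05  0.62 -1.26] F hood [ 28.6  -1.2 -10.8]
[ 0.0099  0.     -0.0013]
```

View pics/t1.png

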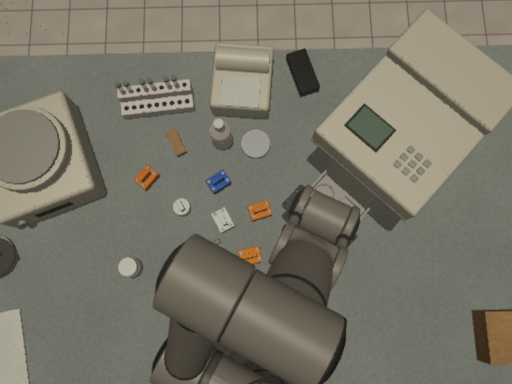

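t1: the arm hides the bar, but the drawer is out, with its side wall visible at about (325,185). The 29 N against the pull says it's at the stop. Next: ease off, lift out and look at the open drawer.

```bash
python3 -m pendant '[[[-0.006,0,0],[0,0,0],0],[[-0.008,0,0],[0,0,0],0],[[-0.008,0,-0.015],[0,0,0],0],[[-0.008,0,-0.03],[0,0,0],0],[[-0.008,0,-0.06],[0,0,0],0.05],[[-0.008,0,-0.09],[0,0,0],0.05],[[-0.008,0,-0.13],[0,0,0],0.05],[[-0.008,0,-0.16],[0,0,0],0.05],[[-0.008,0,-0.16],[0,0,0],0.05]]'
python3 - <<'E'
from h import *
cart=np.array([442.8,88.4,0]); R=fr(-2.639+np.pi,np.radians(77))
tipgo(cart+[0,0,150],R)
E
```

```text
time: 6.55
tool_pos: [399.8, -139.4, 402.2]
tcp_rot: [3.14, 0.113, 2.354]
contact_force: [0.5, -0.9, 0.1]
grip_width: 29.3
TCP [407.7  69.1 323.4] shift [0.1502 0.1527 0.0624] turn [-0.2173 -0.0966 -1.2719]
```

```bash
python3 -m pendant '[[[0.1502,0.1527,0],[-0.2173,-0.0966,-1.2719],0.05],[[0.1502,0.1527,0],[-0.2173,-0.0966,-1.2719],0.05],[[0.1502,0.1527,0],[-0.2173,-0.0966,-1.2719],0.05],[[0.1502,0.1527,0],[-0.2173,-0.0966,-1.2719],0.05],[[0.1502,0.1527,0],[-0.2173,-0.0966,-1.2719],0.05],[[0.1502,0.1527,0],[-0.2173,-0.0966,-1.2719],0.05],[[0.1502,0.1527,0],[-0.2173,-0.0966,-1.2719],0.05],[[0.1502,0.1527,0.02],[-0.2173,-0.0966,-1.2719],0.05],[[0.1502,0.1527,0.04],[-0.2173,-0.0966,-1.2719],0.05],[[0.1502,0.1527,0.0624],[-0.2173,-0.0966,-1.2719],0.05]]'
python3 -m pendant '[[[0,0,0],[0,0,0],0.05],[[0,0,0],[0,0,0],0.05],[[0,0,0],[0,0,0],0.05]]'
python3 - <<'E'
from h import *
cart=np.array([442.8,88.4,0]); R=fr(-2.639+np.pi,np.radians(77))
tipgo(cart+[0,0,150],R);print(get_obs()['joint_positions'].round(2))
w=snap('wrist','w2');t=snap('top','t2')
print(proj(w,cart+[0,0,56]),proj(w,cart+[0,0,28]))
cv2.imwrite('pics/c3.png',np.hstack([cv2.resize(w['color'],(400,300)),cv2.resize(t['color'][120:270,220:420],(400,300),interpolation=2)])[:,:,::-1])
E
```

```text
time: 7.38
tool_pos: [406.2, 69.7, 318.1]
tcp_rot: [3.132, 0.219, -2.678]
contact_force: [0.2, -0.0, -0.6]
grip_width: 50.2
time: 7.63
tool_pos: [407.0, 69.2, 319.5]
tcp_rot: [3.131, 0.218, -2.69]
contact_force: [-0.4, -0.4, 0.4]
grip_width: 50.2
TCP [407.7  69.1 323.4] shift [-0.0014 -0.0004 -0.0037] turn [-0.0005 -0.0088 -0.0498]
[-0.06  0.2   2.01  0.17  0.76 -2.19]
[250.9 178.6] [250.9 166.7]
```

View pics/c3.png

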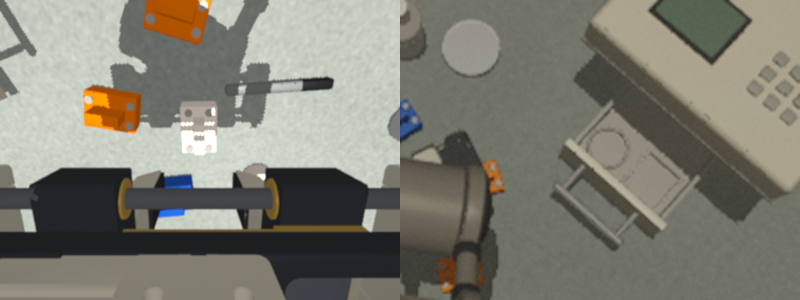

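c3: left (wrist), the white cartridge is centred at about (253,165) full-size, between the fingers' line and the marker. Right (top), the drawer is open: bar from crop (557,187) to (618,243), the rectangular bay around (662,175), the round well at (608,148).

```bash
python3 - <<'E'
from h import *
t=load('t2');w=load('w2')
f=lambda x,y,z:plane(t,220+(x-400)/2,120+y/2,z)
e1,e2=f(557,187,77),f(618,243,77);d=e2-e1;m=(e1+e2)/2;H=Ro.from_euler('z',HY)
print('bar',e1,e2,np.linalg.norm(d),m,'y dir',np.arctan2(-d[1],-d[0])-np.pi/2)
b0=np.array([484.9,-228.1,72])+hood(1,2);print('bar moved',H.inv().apply(m-b0))
print('panel',[H.inv().apply(f(*p,95)-m).round(1) for p in ((570,143),(662,227))])
bay=m+hood(95,-35);bay[2]=26;print('bay',bay,'pixel',proj(t,bay),'crop',(proj(t,bay)-[220,120])*2+[400,0])
print('seen bay',f(662,175,26))
for p in ((35,27),(35,-27),(-35,-27),(-35,27)): print(((proj(t,bay+hood(*p)+[0,0,8])-[220,120])*2+[400,0]).round())
# wrist: cartridge blob
g=cv2.cvtColor(w['color'],cv2.COLOR_RGB2HSV);c=w['color'][125:205,215:300];G=c.astype(int)
m2=((G.max(2)-G.min(2)<22)&(G[...,0]>=G[...,1])).astype(np.uint8);n,l,s,ce=cv2.connectedComponentsWithStats(cv2.morphologyEx(m2,cv2.MORPH_OPEN,np.ones((3,3))))
for i in range(1,n):
  if s[i,4]>100: print(s[i]+[215,125,0,0,0])
for y in (130,140,150,160,170,180,190): print(y,' '.join('%3d'%v for v in w['color'][y,222:286:3,2]))
cv2.imwrite('pics/c4.png',np.hstack([cv2.resize(w['color'][115:215,200:310],(396,360),interpolation=2),cv2.resize(t['color'][150:260,290:390],(396,360),interpolation=2)])[:,:,::-1])
E
```

```text
bar [ 447.7 -116.1   77. ] [ 371.4 -193.6   77. ] 108.75633314892518 [ 409.55 -154.85   77.  ] y dir -0.777595981015906
bar moved [-106.07355427   -3.65323695    5.        ]
panel [array([51.8, 81.3, 18. ]), array([ 52.6, -80.9,  18. ])]
bay [ 451.82910547 -246.84172376   26.        ] pixel [343.9 213.6] crop [647.8 187.2]
seen bay [ 468.6 -267.7   26. ]
[651. 155.]
[680. 182.]
[647. 218.]
[617. 191.]
[ 230  129   49   70 3006]
130 104 102 102 110 131 133 133 133 132 136 137 136 136 138 141 141 140 142 116 107 104 100
140 107 102  98 152 159 153 121 132 158 157 158 158 159 159 136 113 182 255 157 109 109 106
150 104 146 118 149 158 157 146 152 158 149 148 149 149 154 158 151 155 156 156 100 105 106
160 200 197 200 193 250 230 230 241 184 150 152 154 152 187 192 233 205 196 152 104 105 107
170 197 203 203 213 255 254 254 254 255 253 253 255 253 250 254 254 254 255 163 204 204 204
180 197 195 203 206 255 254 254 254 255 238 206 227 237 228 254 254 254 254 250 208 206 204
190 200 194 197 194 253 254 218 219 227 252 254 254 254 251 218 220 220 254 249 206 204 203
```

View pics/c4.png

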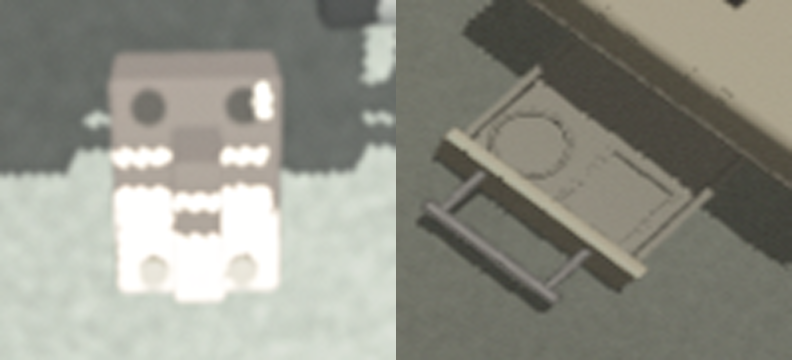

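c4: left (wrist), the block top's corners are at crop (113,78), (277,78), (280,293), (118,293). Right, the bay's back rib runs from (612,152) to (680,190), which agrees with the predicted bay to a few mm.

```bash
python3 - <<'E'
from h import *
w=load('w2');t=load('t2')
c=np.array([plane(w,200+x/3.6,115+y/3.6,28) for x,y in ((113,78),(277,78),(280,293),(118,293))])
m=c.mean(0);d=c[3]-c[0]+c[2]-c[1];print(c,'ctr',m,[np.linalg.norm(c[i]-c[i-1]).round(1) for i in range(4)],'dir',np.arctan2(d[1],d[0]))
q=lambda x,y,z:plane(t,290+(x-396)/3.96,150+y/3.273,z)
print('well->bay',q(530,145,30)+hood(0,-75),'rib',(q(612,152,34)+q(680,190,34))/2-hood(36,0))
yaw=-2.639+np.pi
R=fr(np.arctan2(d[1],d[0]),np.radians(77));cart=np.array([m[0],m[1],0])
tipgo(cart+[0,0,34],R);tipgo(cart+[0,0,100],R)
E
```

```text
[[424.4  60.1  28. ]
 [406.5  97.   28. ]
 [459.6 126.2  28. ]
 [478.9  85.9  28. ]] ctr [442.35  92.3   28.  ] [np.float64(60.3), np.float64(41.0), np.float64(60.6), np.float64(44.7)] dir 0.47252968482112934
well->bay [ 453.78210927 -246.44799037   30.        ] rib [ 456.53496462 -247.35341245   34.        ]
TCP [406.7  74.1 207.4] shift [0.0229 0.0034 0.1103] turn [ 0.0055 -0.0072 -0.0185]
TCP [406.7  74.1 273.4] shift [0.0085 0.004  0.0459] turn [ 0.0055 -0.0072 -0.0185]
```

```bash
python3 -m pendant '[[[0.0085,0.004,0.02],[0.0055,-0.0072,-0.035],0.05],[[0.0085,0.004,0.0459],[0.0055,-0.0072,-0.035],0.05],[[0.0155,0.0037,0.078],[0.0055,-0.0072,-0.035],0.05],[[0.0185,0.0036,0.092],[0.0055,-0.0072,-0.035],0.05],[[0.0205,0.0035,0.1],[0.0055,-0.0072,-0.035],0.05],[[0.0205,0.0035,0.1],[0.0055,-0.0072,-0.035],0.05],[[0.0205,0.0035,0.1],[0.0055,-0.0072,-0.035],0.05]]'
python3 - <<'E'
from h import *
R=fr(0.487,np.radians(77));tipgo([442.4,91.5,34],R)
E
```

```text
time: 8.32
tool_pos: [406.7, 74.1, 217.5]
tcp_rot: [-3.138, 0.226, -2.651]
contact_force: [0.5, -0.6, 0.7]
grip_width: 50.1
TCP [407.   72.8 207.4] shift [ 0.0026 -0.0013  0.0097] turn [-0.0022 -0.0009  0.0039]
```

```bash
python3 -m pendant '[[[0.0013,-0.0013,0.005],[0,0,0],0.05],[[0.0026,-0.0013,0.0097],[0,0,0],0.05],[[0.0026,-0.0013,0.0097],[0,0,0],0.02],[[0.0026,-0.0013,0.0097],[0,0,0],0],[[0.0026,-0.0013,0.0097],[0,0,0],0],[[0.0026,-0.0013,0.0097],[0,0,0],0],[[0.0026,-0.0013,0.0097],[0,0,0],0],[[0.0026,-0.0013,0.0097],[0,0,0],0],[[0.0026,-0.0013,0.0097],[0,0,0],0],[[0.0026,-0.0013,0.0097],[0,0,0],0]]'
python3 - <<'E'
from h import *
o=get_obs();C=Ro.from_euler('xyz',o['tcp_rot']);print('tip',o['tool_pos']+C.apply([0,0,178]),o['contact_force'])
print('up .2 tool',C.inv().apply([0,0,.2]).round(4))
bay=np.array([453.5,-246.7,26]);R=fr(-0.785,np.radians(77))
tipgo(bay+[0,0,34+120],R);print(C.as_euler('xyz'))
E
```

```text
time: 9.15
tool_pos: [406.7, 72.6, 207.0]
tcp_rot: [-3.138, 0.226, -2.65]
contact_force: [-0.6, 0.6, 1.2]
grip_width: 11.8
tip [442.08846869  90.91251902  33.46758435] [-0.59607422  0.55872225  1.19734293]
up .2 tool [-0.0447 -0.0006 -0.1949]
TCP [ 425.2 -218.4  353.4] shift [ 0.0854 -0.2658 -0.169 ] turn [2.8360e-01 9.0000e-04 1.2443e+00]
[-3.13836618  0.22559729 -2.64963908]
```

```bash
python3 -m pendant '[[[-0.005,0,-0.02],[0,0,0],0],[[-0.012,0,-0.05],[0,0,0],0],[[-0.02,0,-0.09],[0,0,0],0],[[-0.03,0,-0.13],[0,0,0],0],[[-0.033,0,-0.146],[0,0,0],0],[[0,-0.05,-0.15],[0.06,0,0.25],0],[[0.02,-0.09,-0.15],[0.09,0,0.4],0],[[0.03,-0.12,-0.155],[0.12,0,0.5],0],[[0.04,-0.15,-0.16],[0.14,0,0.62],0],[[0.05,-0.18,-0.165],[0.165,0,0.74],0]]'
python3 - <<'E'
from h import *
bay=np.array([453.5,-246.7,26]);R=fr(-0.785,np.radians(77));tipgo(bay+[0,0,154],R)
E
```

```text
time: 9.98
tool_pos: [415.5, -128.4, 357.1]
tcp_rot: [-3.141, 0.226, 3.001]
contact_force: [1.2, 0.5, -0.6]
grip_width: 12.0
TCP [ 425.2 -218.4  353.4] shift [-0.0208 -0.0877  0.0086] turn [ 1.442e-01 -2.000e-04  6.283e-01]
```

```bash
python3 -m pendant '[[[-0.004,-0.02,0.002],[0.028,0,0.12],0],[[-0.008,-0.04,0.004],[0.056,0,0.24],0],[[-0.012,-0.055,0.005],[0.084,0,0.36],0],[[-0.017,-0.07,0.007],[0.11,0,0.48],0],[[-0.0208,-0.0877,0.0086],[0.144,0,0.6283],0],[[-0.0208,-0.0877,0.0086],[0.144,0,0.6283],0],[[-0.0208,-0.0877,0.0086],[0.144,0,0.6283],0],[[-0.0208,-0.0877,0.0086],[0.144,0,0.6283],0],[[-0.0208,-0.0877,0.0086],[0.144,0,0.6283],0]]'
python3 - <<'E'
from h import *
bay=np.array([453.5,-246.7,26]);R=fr(-0.785,np.radians(77));tipgo(bay+[0,0,154],R)
w=snap('wrist','w3')
m=bay-hood(95,-35)+[0,0,46];print('bar pred',m,[proj(w,m+hood(0,y)) for y in (55,0,-55)])
print('panel top front pred',[proj(w,m+hood(45,-35+y)+[0,0,23]) for y in (86,-86)])
print('cart bottom corners nominal at bay centre +120',[proj(w,bay+hood(x,y)+[0,0,120]) for x,y in((-30,22),(-30,-22))],'fin top',proj(w,bay+[0,0,176]))
E
```

```text
time: 10.73
tool_pos: [426.0, -215.5, 353.2]
tcp_rot: [3.141, 0.226, 2.365]
contact_force: [0.8, -0.3, -0.8]
grip_width: 11.5
TCP [ 425.2 -218.4  353.4] shift [-0.0014 -0.0027  0.0001] turn [ 0.0022 -0.0011  0.0081]
bar pred [ 411.22089453 -154.70827624   72.        ] [array([369.8,  55.3]), array([297.9,  54.4]), array([225.9,  53.6])]
panel top front pred [array([363.9, 121.2]), array([138.6, 118.8])]
cart bottom corners nominal at bay centre +120 [array([285.1, 170.3]), array([216.2, 169.6])] fin top [249.3 265.8]
```

View pics/w3.png

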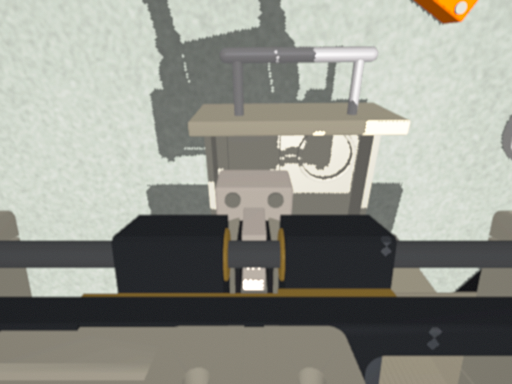

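w3: the bar runs from (221,54) to (377,54), middle 299, against (298,54) predicted, so the bay estimate holds. The held block spans u 215–292 with its front edge at v≈172. It's about 2 mm off in y, which I'll correct on the way down.

```bash
python3 -m pendant '[[[0.0013,-0.0027,0],[0.002,0,0.008],0],[[0.006,-0.0027,0.02],[0.002,0,0.008],0],[[0.0105,-0.0027,0.04],[0.002,0,0.008],0],[[0.015,-0.0027,0.06],[0.002,0,0.008],0],[[0.0195,-0.0027,0.08],[0.002,0,0.008],0],[[0.022,-0.0027,0.09],[0.002,0,0.008],0],[[0.0235,-0.0027,0.097],[0.002,0,0.008],0],[[0.0245,-0.0027,0.101],[0.002,0,0.008],0],[[0.0245,-0.0027,0.101],[0.002,0,0.008],0]]'
python3 - <<'E'
from h import *
bay=np.array([453.5,-246.7,26]);R=fr(-0.785,np.radians(77));tipgo(bay+hood(-2.7,0)+[0,0,34],R);tipin(bay)
E
```

```text
time: 11.53
tool_pos: [423.5, -216.9, 249.2]
tcp_rot: [3.142, 0.226, 2.355]
contact_force: [-0.3, -0.7, -1.1]
grip_width: 11.9
TCP [ 423.3 -216.5  233.4] shift [0.0039 0.0002 0.0152] turn [-0.0002 -0.001  -0.0011]
tip [-2.5 -0.2 49.7] q [-0.62  0.41  1.94 -0.07  0.57 -1.36] F hood [ 0.2 -0.7 -1.1]
```

```bash
python3 -m pendant '[[[0.001,0,0.004],[0,0,0],0],[[0.002,0,0.008],[0,0,0],0],[[0.003,0,0.012],[0,0,0],0],[[0.0036,0,0.014],[0,0,0],0],[[0.0039,0,0.0155],[0,0,0],0],[[0.0039,0,0.0155],[0,0,0],0]]'
python3 - <<'E'
from h import *
tipin(np.array([453.5,-246.7,26]))
E
```

```text
time: 12.03
tool_pos: [423.3, -216.8, 233.3]
tcp_rot: [3.141, 0.226, 2.355]
contact_force: [0.5, 0.0, -1.1]
grip_width: 11.8
tip [-2.6 -0.2 33.8] q [-0.62  0.44  1.96 -0.07  0.52 -1.35] F hood [ 0.3  0.3 -1.1]
```

```bash
python3 -m pendant '[[[0.0003,0,0.001],[0,0,0],0],[[0.0003,0,0.001],[0,0,0],0.015],[[0.0003,0,0.001],[0,0,0],0.03],[[0.0003,0,0.001],[0,0,0],0.03],[[0.0003,0,0.001],[0,0,0],0.03],[[0.0003,0,0.001],[0,0,0],0.03],[[0.0003,0,0.001],[0,0,0],0.03],[[0,0,-0.02],[0,0,0],0.03],[[-0.005,0,-0.05],[0,0,0],0.03],[[-0.01,0,-0.09],[0,0,0],0.03]]'
python3 -m pendant '[[[0.02,0,-0.04],[0,0,0],0.03],[[0.06,0,-0.06],[0,0,0],0.03],[[0.1,0,-0.06],[0,0,0],0],[[0.1,0,-0.06],[0,0,0],0],[[0.1,0,-0.06],[0,0,0],0],[[0.1,0,-0.06],[0,0,0],0],[[0.1,0,-0.06],[0,0,0],0]]'
python3 - <<'E'
from h import *
bay=np.array([453.5,-246.7,26]);tipin(bay)
w=snap('wrist','w4');t=snap('top','t4')
cv2.imwrite('pics/c5.png',np.hstack([cv2.resize(w['color'],(400,300)),cv2.resize(t['color'][150:260,290:390],(396,300),interpolation=2)])[:,:,::-1])
E
```

```text
time: 12.87
tool_pos: [415.3, -209.0, 322.5]
tcp_rot: [-3.141, 0.221, 2.355]
contact_force: [1.2, -1.3, -0.1]
grip_width: 30.2
time: 13.45
tool_pos: [338.4, -131.6, 359.8]
tcp_rot: [3.141, 0.228, 2.355]
contact_force: [0.1, 0.4, 0.5]
grip_width: 2.2
tip [-122.5   -0.2  160.4] q [-0.56  0.04  2.06 -0.07  0.82 -1.31] F hood [-0.2  0.3  0.5]
```

View pics/c5.png

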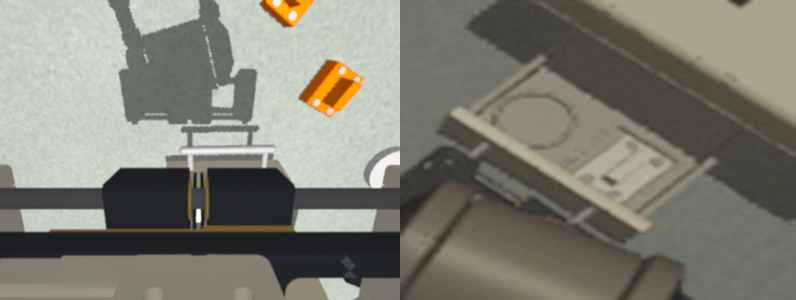

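c5: right (top), the cartridge lies in the rectangular bay with its edges parallel to the ribs; back edge from crop (618,132) to (672,163). Left: bar in view, bench things untouched. I'll check that edge numerically and plan the push with the lean increasing toward the end.

```bash
cat >> h.py <<'E'
BAR=np.array([411.2,-154.7,72])
def push(d,thd,c=0,dz=-10,gap=0):
    hx,hy=hood(1,0),hood(0,1);th=np.radians(thd)
    z=np.cos(th)*hx+c*hy;z[2]=-np.sqrt(1-z@z);y=np.cross(hx,z);y/=np.linalg.norm(y)
    R=Ro.from_matrix(np.c_[np.cross(y,z),y,z])
    tip=BAR+hood(d-gap-15.2/np.sin(th)-dz/np.tan(th),0)+[0,0,dz]
    print(d,thd,end=' ');tipgo(tip,R)
E
sed -i 's/^HY=.*/HY=-0.785/' h.py
python3 - <<'E'
from h import *
t=load('t4');bay=np.array([453.5,-246.7,26])
q=lambda x,y,z:plane(t,290+(x-400)/3.96,150+y/2.727,z)
H=Ro.from_euler('z',HY)
for p in((618,132),(672,163)):print(H.inv().apply(q(*p,54)-bay).round(1))
push(0,83,0,60,20);push(0,83,0,-10,15)
E
```

```text
[26.1 25.2 28. ]
[ 28.1 -22.5  28. ]
0 83 TCP [ 365.7 -109.2  308.7] shift [0.0082 0.0352 0.0503] turn [-1.000e-04  1.048e-01 -1.900e-03]
0 83 TCP [ 375.3 -118.8  238.7] shift [0.0107 0.0352 0.1215] turn [-1.000e-04  1.048e-01 -1.900e-03]
```

```bash
python3 -m pendant '[[[0.0082,0.0352,0.02],[0,0.1048,-0.0019],0],[[0.0082,0.0352,0.0503],[0,0.1048,-0.0019],0],[[0.0082,0.0352,0.0503],[0,0.1048,-0.0019],0],[[0.0092,0.0352,0.075],[0,0.1048,-0.0019],0],[[0.01,0.0352,0.1],[0,0.1048,-0.0019],0],[[0.0107,0.0352,0.1215],[0,0.1048,-0.0019],0],[[0.0107,0.0352,0.1215],[0,0.1048,-0.0019],0],[[0.0107,0.0352,0.1215],[0,0.1048,-0.0019],0]]'
python3 - <<'E'
from h import *
tipin(BAR)
for a in ((0,82),(30,79),(60,76),(85,73)): push(*a)
E
```

```text
time: 14.22
tool_pos: [374.4, -118.5, 238.8]
tcp_rot: [-3.141, 0.12, 2.356]
contact_force: [0.8, 0.8, -0.3]
grip_width: 0.1
tip [-30.4  -0.6 -10. ] q [-0.49  0.33  2.12 -0.07  0.57 -1.22] F hood [-0.   1.2 -0.3]
0 82 TCP [ 383.8 -127.3  238.3] shift [-0.0128  0.0005  0.002 ] turn [-0.001  -0.0198 -0.0004]
30 79 TCP [ 398.8 -142.3  236.7] shift [-0.0336  0.0005  0.0061] turn [-0.001  -0.0721 -0.0004]
60 76 TCP [ 413.9 -157.4  234.7] shift [-0.0545  0.0005  0.0106] turn [-0.001  -0.1245 -0.0004]
85 73 TCP [ 425.4 -168.9  232.2] shift [-0.0705  0.0005  0.0151] turn [-0.0011 -0.1768 -0.0003]
```

```bash
python3 -m pendant '[[[-0.007,0,0.001],[0,-0.01,0],0],[[-0.0128,0,0.002],[0,-0.0198,0],0],[[-0.018,0,0.003],[0,-0.033,0],0],[[-0.0232,0,0.004],[0,-0.046,0],0],[[-0.0284,0,0.005],[0,-0.059,0],0],[[-0.0336,0,0.0061],[0,-0.0721,0],0],[[-0.0388,0,0.0072],[0,-0.0852,0],0],[[-0.044,0,0.0083],[0,-0.098,0],0],[[-0.0493,0,0.0095],[0,-0.111,0],0],[[-0.0545,0,0.0106],[0,-0.1245,0],0]]'
python3 - <<'E'
from h import *
tipin(BAR)
for a in ((60,76),(85,73),(110,69,-.08),(125,66,-.14)): push(*a)
E
```

```text
time: 15.05
tool_pos: [413.9, -157.4, 234.6]
tcp_rot: [-3.141, 0.247, 2.357]
contact_force: [-1.0, 2.1, -0.8]
grip_width: 0.6
tip [ 47.3  -0.  -10. ] q [-0.52  0.39  2.04 -0.14  0.47 -1.18] F hood [-2.2  0.8 -0.8]
60 76 TCP [ 413.9 -157.4  234.7] shift [-0.     -0.     -0.0001] turn [-0.0001  0.0028  0.0006]
85 73 TCP [ 425.4 -168.9  232.2] shift [-0.0153 -0.      0.0063] turn [-0.0001 -0.0496  0.0006]
110 69 TCP [ 445.2 -168.5  227.6] shift [-0.0274  0.0142  0.0141] turn [ 0.0818 -0.1193 -0.0253]
125 66 TCP [ 457.4 -165.6  222.7] shift [-0.0326  0.0249  0.0205] turn [ 0.1455 -0.1713 -0.0498]
```

```bash
python3 -m pendant '[[[-0.005,0,0.002],[0,-0.0165,0],0],[[-0.01,0,0.0042],[0,-0.033,0],0],[[-0.0153,0,0.0063],[0,-0.0496,0],0],[[-0.0183,0.0035,0.0082],[0.02,-0.067,-0.006],0],[[-0.0213,0.007,0.0102],[0.041,-0.085,-0.012],0],[[-0.0243,0.0106,0.0121],[0.061,-0.102,-0.019],0],[[-0.0274,0.0142,0.0141],[0.0818,-0.1193,-0.0253],0],[[-0.03,0.0195,0.0173],[0.114,-0.145,-0.037],0],[[-0.0326,0.0249,0.0205],[0.1455,-0.1713,-0.0498],0],[[-0.0326,0.0249,0.0205],[0.1455,-0.1713,-0.0498],0]]'
python3 - <<'E'
from h import *
tipin(BAR)
for a in ((125,66,-.14),(140,61,-.2),(150,59,-.2),(160,58,-.2),(164,58,-.2)): push(*a)
E
```

```text
time: 15.88
tool_pos: [458.1, -165.2, 222.5]
tcp_rot: [-2.973, 0.415, 2.427]
contact_force: [-0.3, -0.3, 0.6]
grip_width: 0.5
tip [113.2   0.9 -10.1] q [-0.42  0.48  1.97 -0.72  0.43 -0.63] F hood [-0.  -0.4  0.6]
125 66 TCP [ 457.4 -165.6  222.7] shift [ 0.0001 -0.0009 -0.0002] turn [0.0003 0.0014 0.0018]
140 61 TCP [ 466.  -159.1  213.6] shift [0.0018 0.0111 0.0072] turn [ 0.0691 -0.0857 -0.0326]
150 59 TCP [ 469.3 -162.5  210.4] shift [-0.0012  0.0116  0.012 ] turn [ 0.0728 -0.1206 -0.036 ]
160 58 TCP [ 474.6 -167.7  208.7] shift [-0.0073  0.0118  0.0165] turn [ 0.0748 -0.138  -0.0378]
164 58 TCP [ 477.4 -170.5  208.7] shift [-0.011   0.0118  0.0181] turn [ 0.0748 -0.138  -0.0378]
```

```bash
python3 -m pendant '[[[0.0005,0.0028,0.0018],[0.017,-0.021,-0.008],0],[[0.0009,0.0055,0.0036],[0.035,-0.043,-0.016],0],[[0.0013,0.0083,0.0054],[0.052,-0.064,-0.024],0],[[0.0018,0.0111,0.0072],[0.0691,-0.0857,-0.0326],0],[[0.0008,0.0113,0.0088],[0.07,-0.097,-0.034],0],[[-0.0002,0.0114,0.0104],[0.071,-0.109,-0.035],0],[[-0.0012,0.0116,0.012],[0.0728,-0.1206,-0.036],0],[[-0.0012,0.0116,0.012],[0.0728,-0.1206,-0.036],0]]'
python3 - <<'E'
from h import *
tipin(BAR)
for a in ((150,59,-.2),(155,58.5,-.2),(160,58,-.2),(166,58,-.2)): push(*a)
E
```

```text
time: 16.55
tool_pos: [476.3, -166.2, 223.5]
tcp_rot: [-2.878, 0.502, 2.487]
contact_force: [-0.8, 0.3, 2.0]
grip_width: 0.7
tip [142.1   2.5   0.8] q [-0.38  0.51  1.95 -0.99  0.47 -0.37] F hood [-0.8 -0.3  2. ]
150 59 TCP [ 469.3 -162.5  210.4] shift [0.0131 0.0008 0.0078] turn [ 0.0045 -0.0241 -0.0016]
155 58.5 TCP [ 471.9 -165.1  209.5] shift [0.0103 0.001  0.0103] turn [ 0.0056 -0.0328 -0.0023]
160 58 TCP [ 474.6 -167.7  208.7] shift [0.0075 0.0012 0.0129] turn [ 0.0067 -0.0416 -0.0029]
166 58 TCP [ 478.8 -171.9  208.7] shift [0.0023 0.0012 0.0159] turn [ 0.0067 -0.0416 -0.0029]
```

Joint 4 reached its limit, so the tip rode up to bar height. I'll back off and re-enter lower, with less side lean.

```bash
python3 - <<'E'
from h import *
C=tipin(BAR);print((C.inv().apply(hood(-35,0)+[0,0,8])/1000).round(4))
E
```

```text
tip [142.1   2.5   0.8] q [-0.38  0.51  1.95 -0.99  0.47 -0.37] F hood [-0.8 -0.3  2. ]
[ 0.0266 -0.0018 -0.0241]
```

```bash
python3 -m pendant '[[[0,0,-0.008],[0,0,0],0],[[0.01,0,-0.015],[0,0,0],0],[[0.0266,-0.0018,-0.0241],[0,0,0],0],[[0.0266,-0.0018,-0.0241],[0,0,0],0],[[0.0266,-0.0018,-0.0241],[0,0,0],0]]'
python3 - <<'E'
from h import *
tipin(BAR)
push(120,64,-.08,5);push(120,64,-.08,-14)
E
```

```text
time: 16.97
tool_pos: [453.3, -141.4, 234.8]
tcp_rot: [-2.88, 0.499, 2.486]
contact_force: [0.3, -0.3, 0.2]
grip_width: 0.5
tip [107.8   4.1  11.8] q [-0.35  0.45  2.01 -0.99  0.48 -0.34] F hood [0.4 0.  0.2]
120 64 TCP [ 437.3 -160.6  236.4] shift [ 0.0001 -0.0246  0.0047] turn [-0.1231  0.0597  0.067 ]
120 64 TCP [ 443.8 -167.2  217.4] shift [ 0.0011 -0.0203  0.0254] turn [-0.1231  0.0597  0.067 ]
```

```bash
python3 -m pendant '[[[0.0001,-0.012,0.0025],[-0.06,0.03,0.033],0],[[0.0001,-0.0246,0.0047],[-0.1231,0.0597,0.067],0],[[0.0001,-0.0246,0.0047],[-0.1231,0.0597,0.067],0],[[0.0005,-0.0225,0.015],[-0.1231,0.0597,0.067],0],[[0.0011,-0.0203,0.0254],[-0.1231,0.0597,0.067],0],[[0.0011,-0.0203,0.0254],[-0.1231,0.0597,0.067],0],[[0.0011,-0.0203,0.0254],[-0.1231,0.0597,0.067],0]]'
python3 - <<'E'
from h import *
tipin(BAR)
for d in (120,130,140,150): push(d,64,-.08,-14)
for d in (150,155,160): push(d,62,-.08,-14)
w=snap('wrist','w5')
for d in (130,140,150,160): print(d,[proj(w,BAR+hood(d,y)) for y in(-55,55)],[proj(w,BAR+hood(d+45,y)+[0,0,23]) for y in(-86,86)])
cv2.imwrite('pics/w5.png',cv2.resize(w['color'][:230],(800,360))[:,:,::-1])
E
```

```text
time: 17.55
tool_pos: [444.0, -167.5, 216.3]
tcp_rot: [-3.04, 0.451, 2.4]
contact_force: [0.0, 0.8, -0.6]
grip_width: 0.7
tip [110.1  -0.5 -15.1] q [-0.46  0.47  2.03 -0.78  0.32 -0.56] F hood [-0.6  0.6 -0.6]
120 64 TCP [ 443.8 -167.2  217.4] shift [-0.0002 -0.     -0.0011] turn [-0.0026 -0.0013  0.0003]
130 64 TCP [ 450.9 -174.2  217.4] shift [-0.0092 -0.      0.0032] turn [-0.0026 -0.0013  0.0003]
140 64 TCP [ 458.  -181.3  217.4] shift [-0.0182 -0.      0.0076] turn [-0.0026 -0.0013  0.0003]
150 64 TCP [ 465.  -188.4  217.4] shift [-0.0272  0.      0.012 ] turn [-0.0026 -0.0013  0.0003]
150 62 TCP [ 461.3 -184.7  214.5] shift [-0.0212  0.0003  0.0122] turn [-0.0012 -0.0362 -0.0004]
155 62 TCP [ 464.9 -188.2  214.5] shift [-0.0257  0.0003  0.0144] turn [-0.0012 -0.0362 -0.0004]
160 62 TCP [ 468.4 -191.7  214.5] shift [-0.0302  0.0003  0.0166] turn [-0.0012 -0.0362 -0.0004]
130 [array([162.1, 272.6]), array([349.4, 287.7])] [array([117.6, 340.3]), array([392.1, 367.4])]
140 [array([165.3, 282.1]), array([345.9, 297.1])] [array([122.1, 346.9]), array([387.3, 373.5])]
150 [array([168.4, 291. ]), array([342.6, 305.8])] [array([126.3, 353.1]), array([382.7, 379.2])]
160 [array([171.2, 299.3]), array([339.5, 313.9])] [array([130.2, 358.9]), array([378.5, 384.5])]
```

View pics/w5.png

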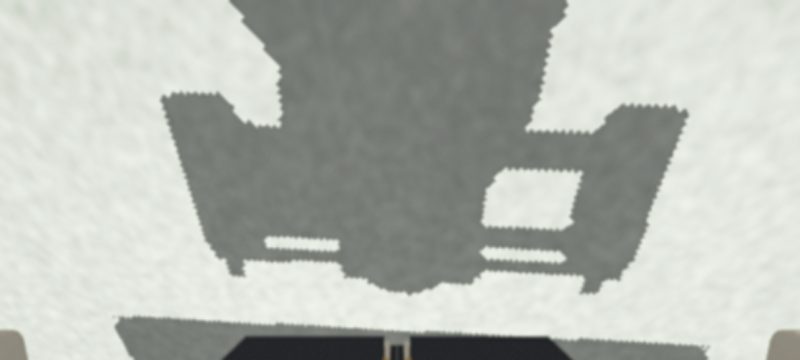

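w5 shows only the gripper's shadow; the bar is hidden behind the fingers. I'll push on by force feel.

```bash
python3 -m pendant '[[[-0.0046,0,0.0016],[0,0,0],0],[[-0.0092,0,0.0032],[0,0,0],0],[[-0.0137,0,0.0054],[0,0,0],0],[[-0.0182,0,0.0076],[0,0,0],0],[[-0.0182,0,0.0076],[0,0,0],0]]'
python3 - <<'E'
from h import *
tipin(BAR)
for d in (140,145): push(d,64,-.08,-14)
for d in (150,155,160,165): push(d,62,-.08,-14)
E
```

```text
time: 18.02
tool_pos: [458.4, -181.9, 217.9]
tcp_rot: [-3.042, 0.452, 2.399]
contact_force: [-0.1, 0.5, 0.6]
grip_width: 0.3
tip [130.7  -0.3 -13.4] q [-0.47  0.49  1.99 -0.71  0.33 -0.64] F hood [-0.4  0.3  0.6]
140 64 TCP [ 458.  -181.3  217.4] shift [0.0009 0.0001 0.0002] turn [-0.0011  0.0001 -0.0012]
145 64 TCP [ 461.5 -184.8  217.4] shift [-0.0036  0.0001  0.0023] turn [-0.0011  0.0001 -0.0012]
150 62 TCP [ 461.3 -184.7  214.5] shift [-0.0021  0.0004  0.0048] turn [ 0.0003 -0.0348 -0.0019]
155 62 TCP [ 464.9 -188.2  214.5] shift [-0.0066  0.0004  0.007 ] turn [ 0.0003 -0.0348 -0.0019]
160 62 TCP [ 468.4 -191.7  214.5] shift [-0.0111  0.0004  0.0092] turn [ 0.0003 -0.0348 -0.0019]
165 62 TCP [ 472.  -195.3  214.5] shift [-0.0156  0.0004  0.0114] turn [ 0.0003 -0.0348 -0.0019]
```

```bash
python3 -m pendant '[[[-0.002,0,0.0025],[0,-0.01,0],0],[[-0.004,0,0.004],[0,-0.02,0],0],[[-0.0055,0,0.0055],[0,-0.03,0],0],[[-0.0066,0,0.007],[0,-0.0348,0],0],[[-0.0066,0,0.007],[0,-0.0348,0],0]]'
python3 - <<'E'
from h import *
tipin(BAR)
for d in (150,155,160,165): push(d,62,-.08,-14)
E
```

```text
time: 18.43
tool_pos: [463.2, -187.5, 213.6]
tcp_rot: [-3.039, 0.483, 2.403]
contact_force: [-2.1, 0.7, -0.8]
grip_width: 0.4
tip [143.   -0.9 -15.2] q [-0.48  0.5   1.98 -0.82  0.3  -0.54] F hood [-1.9 -1.  -0.8]
150 62 TCP [ 461.3 -184.7  214.5] shift [ 0.0025  0.0006 -0.0025] turn [-0.0008 -0.0033 -0.001 ]
155 62 TCP [ 464.9 -188.2  214.5] shift [-0.002   0.0006 -0.0001] turn [-0.0008 -0.0033 -0.001 ]
160 62 TCP [ 468.4 -191.7  214.5] shift [-0.0064  0.0006  0.0022] turn [-0.0008 -0.0033 -0.001 ]
165 62 TCP [ 472.  -195.3  214.5] shift [-0.0108  0.0006  0.0045] turn [-0.0008 -0.0033 -0.001 ]
```

Contact at about 2 N near d = 153. Pushing the last stretch slowly.

```bash
python3 -m pendant '[[[-0.002,0.0006,-0.0001],[0,0,0],0],[[-0.0042,0.0006,0.001],[0,0,0],0],[[-0.0064,0.0006,0.0022],[0,0,0],0],[[-0.0064,0.0006,0.0022],[0,0,0],0]]'
python3 - <<'E'
from h import *
tipin(BAR)
for d in (160,165,170): push(d,62,-.08,-14)
E
```

```text
time: 18.77
tool_pos: [468.8, -192.1, 214.7]
tcp_rot: [-3.039, 0.484, 2.403]
contact_force: [-1.6, 0.3, -0.7]
grip_width: 0.2
tip [150.3  -0.  -14. ] q [-0.48  0.51  1.96 -0.79  0.31 -0.57] F hood [-1.3 -0.9 -0.7]
160 62 TCP [ 468.4 -191.7  214.5] shift [ 0.0005 -0.0001 -0.0001] turn [-0.0005 -0.0028 -0.0012]
165 62 TCP [ 472.  -195.3  214.5] shift [-0.0039 -0.      0.0023] turn [-0.0005 -0.0028 -0.0012]
170 62 TCP [ 475.5 -198.8  214.5] shift [-0.0083 -0.      0.0046] turn [-0.0005 -0.0028 -0.0012]
```

```bash
for i in 1 2 3; do python3 -m pendant '[[[-0.0018,0,0.0009],[0,0,0],0],[[-0.0036,0,0.0018],[0,0,0],0]]'; done
python3 - <<'E'
from h import *
tipin(BAR)
for d in (165,170,175,180): push(d,62,-.08,-14)
E
```

```text
time: 18.93
tool_pos: [470.0, -193.4, 214.1]
tcp_rot: [-3.038, 0.479, 2.403]
contact_force: [-12.3, 16.1, 3.6]
grip_width: 0.7
time: 19.1
tool_pos: [471.1, -194.9, 213.0]
tcp_rot: [-3.036, 0.474, 2.403]
contact_force: [-19.5, 23.6, 4.5]
grip_width: 0.5
time: 19.27
tool_pos: [472.1, -196.4, 211.7]
tcp_rot: [-3.034, 0.468, 2.403]
contact_force: [-26.8, 31.0, 5.3]
grip_width: 0.3
tip [153.2  -1.9 -18.2] q [-0.48  0.52  1.95 -0.75  0.33 -0.62] F hood [-40.9   3.    5.3]
165 62 TCP [ 472.  -195.3  214.5] shift [-0.0005  0.0004 -0.0029] turn [-0.0062 -0.0188  0.0003]
170 62 TCP [ 475.5 -198.8  214.5] shift [-0.0049  0.0004 -0.0007] turn [-0.0062 -0.0188  0.0003]
175 62 TCP [ 479.  -202.3  214.5] shift [-0.0094  0.0004  0.0016] turn [-0.0062 -0.0188  0.0003]
180 62 TCP [ 482.6 -205.9  214.5] shift [-0.0139  0.0005  0.0039] turn [-0.0062 -0.0188  0.0003]
```

```bash
python3 - <<'E'
from h import *
o=get_obs();C=Ro.from_euler('xyz',o['tcp_rot']);F=o['contact_force'];M=o['moment']
print(F.round(1),M.round(2))
# lever arm along tool axis: M = r x F ; r = s*z + e
z=C.apply([0,0,1]);print('s about TCP', (np.cross(z,F)@M)/(np.cross(z,F)@np.cross(z,F))*1000,'resid',(M-np.cross(z,F)*(np.cross(z,F)@M)/(np.cross(z,F)@np.cross(z,F))).round(2))
r=-np.cross(M,F)/(F@F)*1000;print('foot of line r',r.round(0),'tool axes',C.inv().apply(r).round(0))
print('tool F',C.inv().apply(F).round(1),'back off',(C.inv().apply(hood(-8,0))/1000).round(4))
E
python3 -m pendant '[[[0.003,0,-0.0017],[0,0,0],0],[[0.0071,0,-0.0038],[0,0,0],0],[[0.0071,0,-0.0038],[0,0,0],0]]'
```

```text
[-26.8  31.    5.3] [ 4.22  3.65 -0.48]
s about TCP 164.3229483016275 resid [ 0.02 -0.04 -0.12]
foot of line r [ -20.    5. -134.] tool axes [ 77.   3. 111.]
tool F [ 34.    2.4 -23.5] back off [ 0.0071 -0.     -0.0036]
time: 19.52
tool_pos: [470.0, -193.5, 213.9]
tcp_rot: [-3.038, 0.479, 2.403]
contact_force: [-6.4, 8.3, -6.0]
grip_width: 0.4
```

The moment puts the contact 164 mm ahead of the flange, which is the fingertip on the bar, not the hood. So this is the drawer's hard stop. Retreat, then verify.

```bash
python3 -m pendant '[[[0.009,0,-0.0048],[0,0,0],0],[[0.02,0,-0.011],[0,0,0],0],[[0.035,0,-0.03],[0,0,0],0],[[0.045,0,-0.07],[0,0.05,0],0],[[0.05,0,-0.11],[0,0.05,0],0],[[0.05,0,-0.14],[0,0.05,0],0],[[0.05,0,-0.14],[0,0.05,0],0],[[0.05,0,-0.14],[0,0.05,0],0]]'
python3 - <<'E'
from h import *
tipin(BAR)
w=snap('wrist','w6');a=snap('scene','s6');t=snap('top','t6')
for d in (140,150,160): print(d,[proj(w,BAR+hood(d,y)) for y in(-55,55)])
A=cv2.resize(w['color'],(400,300));B=cv2.resize(a['color'][150:270,100:400],(400,300));T=cv2.resize(t['color'][60:300,100:420],(400,300))
D=cv2.resize(w['color'][100:250,150:350],(400,300),interpolation=2)
cv2.imwrite('pics/c6.png',np.vstack([np.hstack([A,D]),np.hstack([B,T])])[:,:,::-1])
E
```

```text
time: 20.18
tool_pos: [401.5, -110.5, 318.5]
tcp_rot: [-3.046, 0.444, 2.398]
contact_force: [-0.1, -0.8, -0.6]
grip_width: 0.1
tip [38.6 10.5 86.4] q [-0.37  0.19  2.06 -0.48  0.56 -0.81] F hood [ 0.5 -0.6 -0.6]
140 [array([199.1, 236.5]), array([305.3, 243.6])]
150 [array([200.2, 242.8]), array([304.2, 249.9])]
160 [array([201.3, 248.9]), array([303.2, 256. ])]
```

View pics/c6.png

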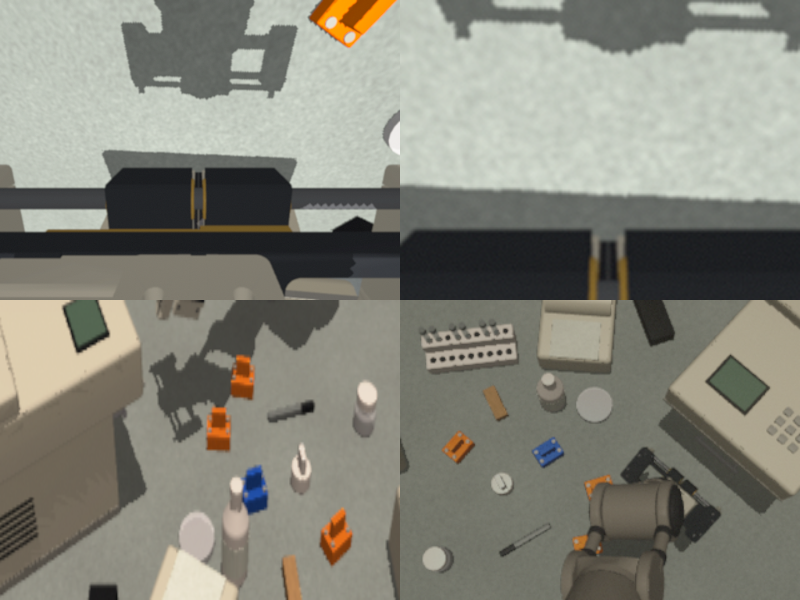

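c6: bystanders are unmoved, and no drawer shows beyond the hood; the bar is hidden behind the fingers. A quarter turn of the hand should give the wrist camera a side-on sight of the bar, so I'll work that out numerically.

```bash
python3 - <<'E'
from h import *
w=load('w6');o=get_obs();C=Ro.from_euler('xyz',o['tcp_rot']);p=o['tool_pos']
Rc=Ro.from_matrix(cv2.Rodrigues(w['rvec'])[0].T);oc=ray(w,0,0)[0]
cr,co=C.inv()*Rc,C.inv().apply(oc-p)
for wz in(1.57,-1.57):
  for dx,dy in((0,0),(0,60),(0,-60),(-30,-60),(-30,60)):
    C2=C*Ro.from_rotvec([0,0,wz]);p2=p+hood(dx,dy);R2=(C2*cr).inv();o2=p2+C2.apply(co)
    c=dict(w,rvec=R2.as_rotvec(),tvec=-R2.apply(o2))
    print(wz,dx,dy,[proj(c,BAR+hood(d,y)) for d,y in((160,-50),(160,50),(150,0))],'tool shift',(C.inv().apply(hood(dx,dy))/1000).round(3))
E
```

```text
1.57 0 0 [array([322.2, 229.5]), array([334.2, 135.1]), array([319.9, 185.9])] tool shift [0. 0. 0.]
1.57 0 60 [array([316.1, 277.2]), array([326.7, 194.2]), array([313.5, 239.5])] tool shift [-0.002  0.06  -0.005]
1.57 0 -60 [array([329.1, 175.4]), array([342.9,  67. ]), array([327.1, 124.6])] tool shift [ 0.002 -0.06   0.005]
1.57 -30 -60 [array([352., 173.]), array([368. ,  69.3]), array([351.8, 124.2])] tool shift [ 0.029 -0.06  -0.008]
1.57 -30 60 [array([336.9, 271.4]), array([349.2, 191.2]), array([335.7, 234.8])] tool shift [ 0.025  0.06  -0.018]
-1.57 0 0 [array([177.3, 131.7]), array([178.1, 230. ]), array([185.7, 183.2])] tool shift [0. 0. 0.]
-1.57 0 60 [array([176.7,  66.9]), array([177.6, 172.4]), array([185.5, 121.3])] tool shift [-0.002  0.06  -0.005]
-1.57 0 -60 [array([177.8, 192.1]), array([178.5, 283.9]), array([185.9, 240.9])] tool shift [ 0.002 -0.06   0.005]
-1.57 -30 -60 [array([155. , 189.1]), array([156.9, 277.7]), array([163.2, 236.1])] tool shift [ 0.029 -0.06  -0.008]
-1.57 -30 60 [array([152.4,  69.1]), array([154.6, 170.2]), array([161.2, 121.1])] tool shift [ 0.025  0.06  -0.018]
```

```bash
python3 -m pendant '[[[0.025,0.03,-0.018],[0,0,-0.12],0],[[0.025,0.06,-0.018],[0,0,-0.24],0],[[0.025,0.06,-0.018],[0,0,-0.36],0],[[0.025,0.06,-0.018],[0,0,-0.48],0],[[0.025,0.06,-0.018],[0,0,-0.6],0],[[0.025,0.06,-0.018],[0,0,-0.72],0],[[0.025,0.06,-0.018],[0,0,-0.84],0],[[0.025,0.06,-0.018],[0,0,-0.96],0],[[0.025,0.06,-0.018],[0,0,-1.08],0],[[0.025,0.06,-0.018],[0,0,-1.2],0]]'
python3 -m pendant '[[[0,0,0],[0,0,-0.12],0],[[0,0,0],[0,0,-0.24],0],[[0,0,0],[0,0,-0.37],0],[[0,0,0],[0,0,-0.37],0],[[0,0,0],[0,0,-0.37],0],[[0,0,0],[0,0,-0.37],0]]'
python3 - <<'E'
from h import *
w=snap('wrist','w7')
for y in (50,25,0,-25,-50): print(y,[proj(w,BAR+hood(d,y)) for d in (145,160)])
g=cv2.cvtColor(w['color'],cv2.COLOR_RGB2GRAY)
for y in (30,10,-10,-30):
  u,v=proj(w,BAR+hood(160,y)).round().astype(int); print('row',v,'u0',u-40,' '.join(str(k) for k in g[v,max(0,u-40):u+44:2]))
E
```

```text
time: 21.17
tool_pos: [422.3, -47.3, 314.2]
tcp_rot: [-2.702, 0.064, -2.687]
contact_force: [-0.7, -1.3, -0.5]
grip_width: 0.3
time: 21.67
tool_pos: [422.1, -47.0, 314.9]
tcp_rot: [-2.705, -0.089, -2.361]
contact_force: [0.2, -0.4, -0.1]
grip_width: 0.1
50 [array([163.5, 175.3]), array([152.3, 174.2])]
25 [array([163.1, 150.5]), array([151.7, 149.9])]
0 [array([162.7, 124.9]), array([151.1, 124.9])]
-25 [array([162.3,  98.7]), array([150.5,  99.2])]
-50 [array([161.8,  71.7]), array([149.9,  72.8])]
row 155 u0 112 142 142 142 142 143 142 143 143 142 142 143 142 143 143 142 143 143 138 121 129 130 120 112 104 111 114 112 110 112 116 115 115 114 114 111 112 114 115 116 118 114 116
row 135 u0 111 142 143 142 142 142 142 142 142 142 142 142 142 141 142 142 143 142 139 122 127 132 122 114 104 112 113 111 112 116 115 116 118 116 117 116 115 114 115 116 116 116 116
row 115 u0 111 141 143 142 143 142 143 142 142 143 142 143 143 142 143 143 143 143 129 122 132 130 119 109 105 114 115 114 114 114 115 116 113 111 116 118 120 116 113 118 116 115 115
row 94 u0 110 142 141 142 142 141 142 141 142 142 143 142 142 142 142 142 142 143 132 121 131 132 120 111 104 114 117 117 117 116 118 119 117 114 115 119 115 114 115 113 114 115 116
```

```bash
python3 -c "
from plant import *
print(get_obs()['contact_force'].round(1)); print(close_job())"
```

```text
[0.3 0.3 0. ]
the job is handed in; nothing more can be done
None
```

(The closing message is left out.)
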